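# Put the indexer piston rod away in its case and close the lid

### The job

Put the steel piston rod away: draw it right out from under the low grey bench stand by the end that sticks out, leaving the two jars standing in their places on the stand, lay it down on the open worktop and let go of it. Then take it afresh and lay it flat in the long recess of the open foam-lined case. Last, lower the case's lid by its pull bar, gently and never letting it drop, until it is fully shut.

Things in the scene. Friction and masses are not known exactly. Their poses are not given: they have to be found in the camera images.
- rod_mid (a point): Middle of the loose steel piston rod, half-way up. The rod lies flat; it is 190 mm long (along its own y), 12 mm wide to grip anywhere along it (16 mm at its bush), 15 mm high, about 0.1 kg. At the start about 75 mm of it sticks out of the stand's +y end, too little to reach its middle. The recess takes it either way round.
- rod_end (a point): Tip of the rod's end that sticks out from under the stand at the start, 95 mm from its middle along the rod's own +y, half-way up.
- stand: Low fixed bench stand of bent grey sheet steel, an upside-down U: 150 mm (own x) by 130 mm (own y), top at 50 mm; underside at 45 mm, closed by legs at both x sides and open at both y ends. Origin: centre of its foot on the worktop. Two jars stand on its top, towards its -y end.
- case: Fixed aluminium-edged case, base 150 mm (own x) by 230 mm (own y), rim 52 mm high; origin at the centre of its underside, front faces its -x. Its dark foam has its top 44 mm up. In the middle, 70 mm long (own y), the foam is cut away from the front wall to 62 mm behind the recess's centre line, down to 6 mm above the worktop, to let fingers in.
- recess (a point): Centre of the floor of the long recess in the case's foam: along the case's y, 198 mm long, 20 mm wide, floor 24 mm above the worktop (20 mm deep), 25 mm in front of the case's centre, 50 mm from the case's front face. The hand cut-out crosses its middle, so the rod lies bridged there. Axes as the case.
- lid (a joint): Angle of the case's hinged lid, rad: 0 shut, 1.75 to 1.9 at the start (open, leaning back), stop at 2.0. Hinge along the case's y at its rear rim. Lid 0.3 kg, 150 by 230 by 24 mm. The stiff hinge holds the lid where it is left above about 1.0 rad; below about 0.9 rad it falls shut if let go. It does not spring.
- lid_bar (a point): Middle of the lid's pull bar: a round steel bar 9 mm thick, 78 mm of it straight, along the case's y, standing 38 mm off the lid's front edge (33 mm clear gap). It lies 188 mm from the hinge line along the lid and 12 mm to the outer side; 64 mm above the worktop when shut. It can turn in the fingers as the lid comes down. Axes as the lid: as the case's when shut.
- lid_hinge (a point): Middle of the lid's hinge line, at the top of the case's rear wall, 75 mm behind the case's centre, 52 mm above the worktop. Axes as the case.
- jar_a_mid (a point): Middle of the sample jar (54 mm across, 75 mm tall) nearer the robot on the stand; not to be disturbed.
- jar_b_mid (a point): Middle of the sample jar (54 mm across, 75 mm tall) farther from the robot on the stand; not to be disturbed.

How it is judged:
By the outcome, as a careful person would: the job done as asked, in the order asked, and still so for the second after the job is handed in, with the robot touching nothing.
It also fails if it takes over 67 s, if anything falls off the work surface, if the arm or the gripper's body presses on something with over 40 N, if the wrist force passes 120 N, or if a joint passes its speed limit or range.

### The arm

A 6-joint arm with a two-finger parallel gripper is mounted at the origin on a cart in front of the work surface, level with it; the furniture and walls round the work are solid. World frame = base frame: x ahead of the robot, y to its left, z up, the work surface at z = 0. Lengths are in m, angles in rad, forces in N, time in s.
With the tool pointing down it reaches from about 0.4 to 0.825 m from the base axis. Payload 7 kg.
Tool frame: the origin (TCP) lies at the centre of the arm's flange, where the gripper is bolted on; the fingertips stand 178 mm ahead of it and the grasp point (between the pads) lies 159 mm ahead of it (arm.tip_reach is the distance from the TCP to the fingertips, in m); z points along the fingers, y is the direction in which the jaws open and shut (so a half turn about z gives the same grasp; the last joint's range is limited). The gripper opens to 88 mm and grips with 3 to 60 N. Pads are 19 mm wide; open, the fingers measure 130 mm over their backs; the gripper's body (78 mm by 193 mm) begins 47 mm behind the grasp point.
Start: joints at [-0.912, 0.359, 0.012, 0, -1.224, -0.288], TCP at [0.245, -0.629, 0.405] pointing down, gripper open.
Joint ranges: [-3.07, 3.07], [-1.43, 2.12], [-1.02, 1.25], [-3.03, 1.67], [-3.05, -0], [-3.03, 3.03]. Speed limits (rad/s): [2.39, 2.39, 3.01, 3.14, 3.14, 3.14].

### API

Orientations are given as [roll, pitch, yaw] about the fixed x, y, z axes, in that order (R = Rz(yaw) Ry(pitch) Rx(roll)).
In Python, from station import arm gives the robot as it stands.
- The arm moves only by the shell command python3 -m inch 'ROWS' [OPENING] [FORCE]. ROWS is JSON, a list that holds one entry, the list of rows, each a list of 6 numbers: the shift along the world's x, y, z in units of 200 mm (1.0 is 200 mm), then the turn, a rotation vector about the world's x, y, z in units of 180 degrees (1.0 is 180 degrees). A call has 1 to 8 rows; each row is the pose to reach, as a shift and turn from the pose commanded when the call began, turning the shorter way round; what a row does not reach only later rows make up. A row lasts 1/8 s, in which the tool goes at most 62.5 mm and 10.7 degrees, less where a joint would pass 70% of its speed; a pose out of reach is approached as far as the arm can. A call with a number of a shift or a turn outside -1 to 1 is refused whole. A call with a gripper value outside its range is refused whole. OPENING is the finger opening in mm, from 0 to 87.6, set as the call begins (- or left out, the last holds). The fingers move at their own pace and stop on an object; FORCE is the grip in N (left out, the last holds). Time passes only in rows, so rows that repeat a pose let the fingers close. It gives the time, the measured TCP pose, the force and the opening at its end, in the units of the state.
- arm.get_state(): the state, without advancing time (a new reading comes with each control period).
- arm.grab_frame(name): name is "side" or "top" or "wrist"; returns the picture (420x560x3 uint8, blue, green, red); there is no depth.
- arm.camera_params(name): a dict with "vertical_fov" (degrees; the focal length in pixels is half the picture's height over the tangent of half this angle, whatever the lens; pixels are square), "cx", "cy" (the principal point, pixels), "k1" (the pictures are not rectified: a ray, as slopes to the right and down, at radius r is drawn at 1 + k1 r^2 times it, then the intrinsics apply), "pose" (4x4, takes a point from camera to world coordinates). Camera axes: x right, y down, z forward; pixel columns grow to the right and rows downward; lengths in m; the calibration is good to about 2 mm. A picture is of the moment at which its call begins: read the wrist's pose just before it. camera_params takes no time and is no camera call; for the wrist camera it gives the pose at the moment of the call.
- arm.job_done(): hands the job in, once; it reports no verdict.
Trained networks look in the newest picture that a camera, given by its name, has taken for a name from the list of things; names that differ only in an ending like _2 or _b are one class to them, and where a whole thing is asked for, a point or a joint stands for the part that bears it (a point fixed in the world has none). Each returns a list of dicts, best first, with "score" (0 to 1); they miss things now and then, are a little off and sometimes report something else, mostly with a low value. They report only what shows in the picture. A call takes as long as a camera call.
- arm.search_frame(target, camera): "box" ([left, top, right, bottom] in pixels, round what is visible of it).
- arm.regions_of(target, camera): "region" (420x560 bool, what is visible of it) and "box" ([left, top, right, bottom] in pixels, round what is visible of it).
The state is a dict: "t": time; "q": joint angles; "qd": joint speeds; "joint_efforts": joint torques, N m; "eef_pos": TCP position; "ee_rot": TCP orientation; "force": force on the tool from outside, world axes, zero at the start; "moment": the same for the moment, N m; "width": finger opening in m.
Only numpy, scipy, OpenCV 4.12 (cv2) and the standard library are available. Lean on these libraries where they do the work, as an engineer would, in place of code of your own. Each camera call takes 0.05 s, during which the arm holds its last target.

## Working session

There is one attempt and no reset: what is moved stays moved. The work goes in short steps, Python scripts to look and compute and a shell command to move; the robot and the scene stay as the last step left them, time stands still between calls to the robot, and variables do not carry over. Pictures are saved under pics/ and viewed, and the job is handed in when it is done.

```bash
ls; mkdir -p pics; python3 - <<'E'
from station import arm
import cv2,numpy as np
print(arm.get_state())
for n in ("side","top","wrist"):
    cv2.imwrite(f"pics/{n}0.png",arm.grab_frame(n)); p=arm.camera_params(n); print(n,p)
E
```

```text
pics
{'t': 0.0, 'q': array([-9.11913943e-01,  3.59417456e-01,  1.10638703e-02, -3.58702895e-04,
       -1.22406812e+00, -2.88142581e-01]), 'qd': array([ 0.00129388, -0.00055676, -0.00097884,  0.00110365,  0.00034369,
       -0.00074711]), 'joint_efforts': array([-3.02228966e-05, -5.82711232e+01,  2.93046767e+01,  6.99704379e+00,
        6.85980282e-03, -1.22556180e-04]), 'eef_pos': array([ 0.2445203 , -0.62895785,  0.40370329]), 'ee_rot': array([ 3.13993846e+00, -1.38633423e-04, -2.77097491e+00]), 'force': array([ 0.19902935,  0.5690651 , -0.08447886]), 'moment': array([ 0.02990625, -0.02893819, -0.04607021]), 'width': 0.08791997265377176}
side {'vertical_fov': 49.23811114212661, 'cx': 279.7899451447176, 'cy': 217.62075220103762, 'k1': -0.14468478934334336, 'pose': array([[-0.84907868, -0.19292317,  0.49177845, -0.02993695],
       [-0.52806252,  0.33582585, -0.77998139,  0.80976822],
       [-0.01467544, -0.92195534, -0.38701806,  0.52823658],
       [ 0.        ,  0.        ,  0.        ,  1.        ]])}
top {'vertical_fov': 43.23800348624795, 'cx': 285.7668709692552, 'cy': 214.1119750074821, 'k1': -0.11369540888395772, 'pose': array([[-0.01109715, -0.99527644,  0.09644516,  0.40243437],
       [-0.99992898,  0.01062611, -0.00539629, -0.05187268],
       [ 0.00434597, -0.0964982 , -0.99532367,  1.29755325],
       [ 0.        ,  0.        ,  0.        ,  1.        ]])}
wrist {'vertical_fov': 65.10694580878828, 'cx': 276.7580991021447, 'cy': 214.75220524309213, 'k1': -0.038174380653707624, 'pose': array([[-0.36317802,  0.89485023,  0.25950873,  0.17489049],
       [ 0.93171892,  0.34843025,  0.10245106, -0.65589143],
       [ 0.00125766,  0.27899717, -0.9602911 ,  0.38469317],
       [ 0.        ,  0.        ,  0.        ,  1.        ]])}
```

View pics/side0.png

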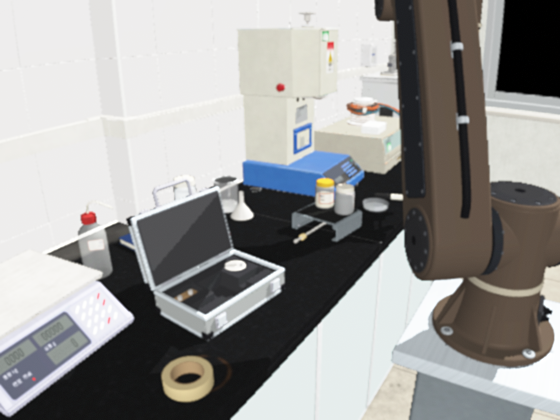

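View pics/top0.png

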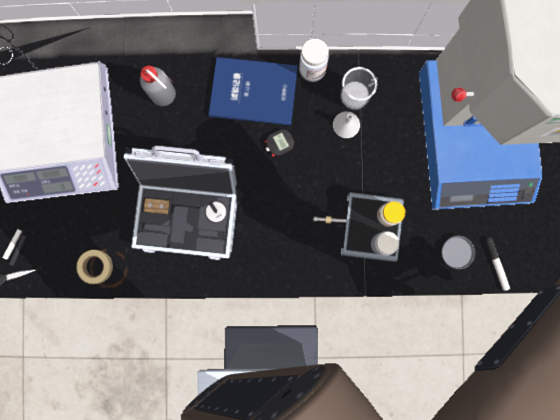

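View pics/wrist0.png

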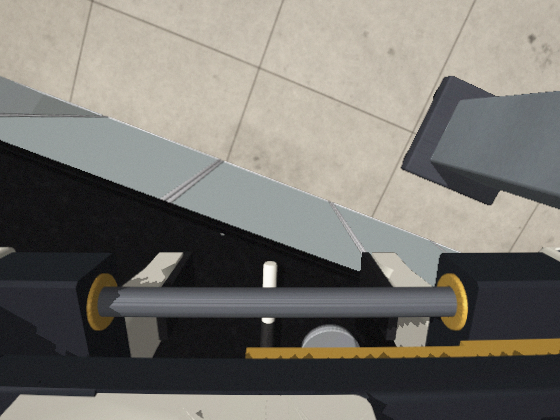

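```bash
cat > h.py <<'E'
import numpy as np,cv2
from station import arm
def K(p):
    f=210/np.tan(np.radians(p["vertical_fov"])/2); return f
def ray(p,uv):
    f=K(p); d=np.array([(uv[0]-p["cx"])/f,(uv[1]-p["cy"])/f]); s=d.copy()
    for _ in range(30): s=d/(1+p["k1"]*(s@s))
    T=np.array(p["pose"]); return T[:3,3],T[:3,:3]@np.array([s[0],s[1],1])
def px2w(p,uv,z):
    o,d=ray(p,uv); return o+d*(z-o[2])/d[2]
def w2px(p,P):
    T=np.array(p["pose"]); c=T[:3,:3].T@(np.array(P)-T[:3,3]); s=c[:2]/c[2]; s=s*(1+p["k1"]*(s@s)); return np.array([p["cx"],p["cy"]])+K(p)*s
def zoom(img,box,k,name):
    l,t,r,b=box; cv2.imwrite("pics/"+name,cv2.resize(img[t:b,l:r],None,fx=k,fy=k,interpolation=cv2.INTER_CUBIC))
E
python3 - <<'E'
from h import *
im=cv2.imread("pics/top0.png"); zoom(im,(110,130,260,270),5,"t_case.png"); zoom(im,(300,170,430,280),6,"t_stand.png")
im=cv2.imread("pics/side0.png"); zoom(im,(110,160,300,340),4,"s_case.png"); zoom(im,(280,165,410,260),6,"s_stand.png")
E
```

```text
(no output)
```

View pics/t_case.png

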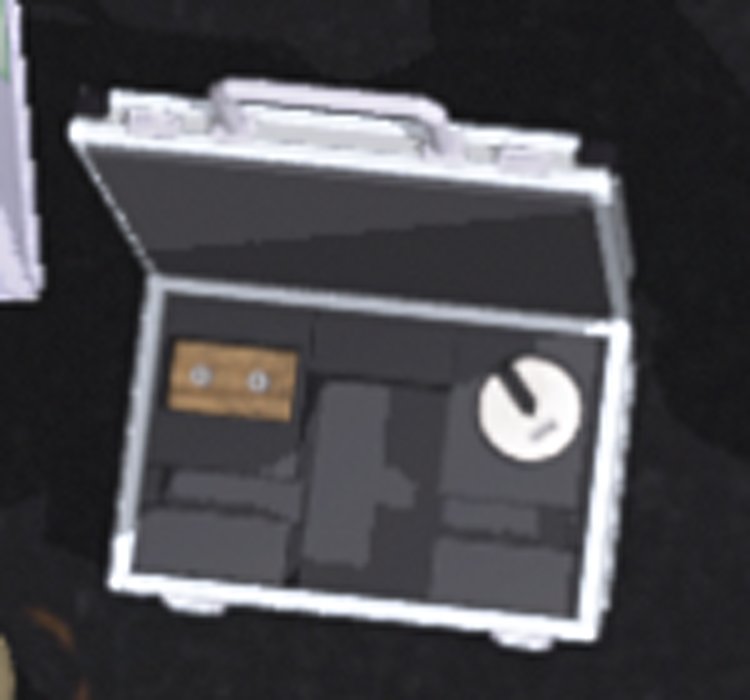

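View pics/t_stand.png

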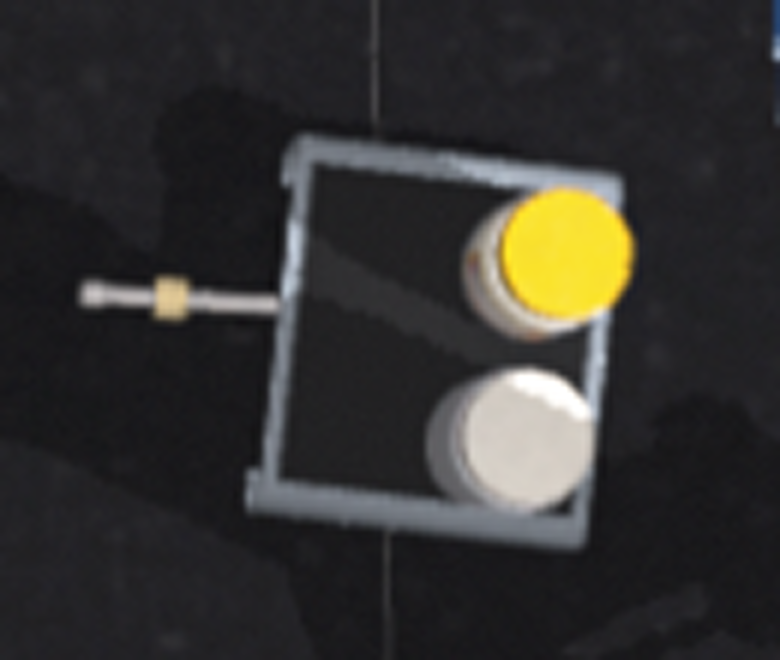

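View pics/s_case.png

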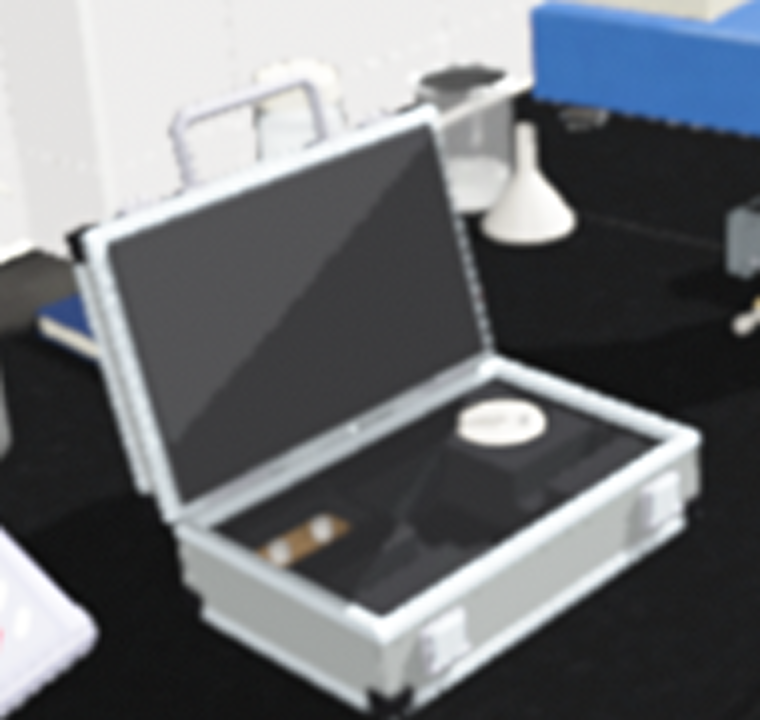

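View pics/s_stand.png

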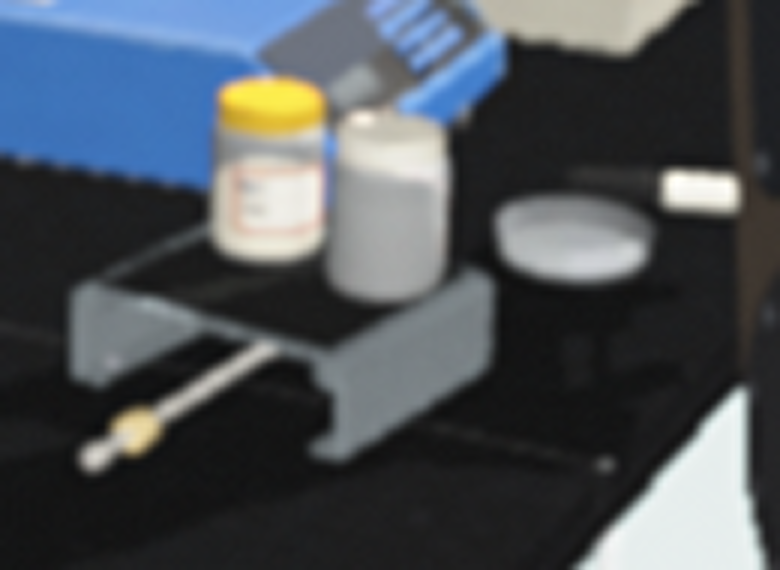

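```bash
cat > m.py <<'E'
from h import *
p=arm.camera_params("top")
t=lambda l,t0,k:(lambda a:np.array([(a[0]+.5)/k-.5+l,(a[1]+.5)/k-.5+t0]))
S=t(300,170,6);C=t(110,130,5)
for n,a,z in[("tip",(80,294),.0075),("rod50",(200,300),.0075),("rod@edge",(275,303),.0075)]: print(n,px2w(p,S(a),z).round(4))
def fit(name,conv,corners,loc,z):
    W=np.array([px2w(p,conv(a),z)[:2] for a in corners]);L=np.array(loc)
    Lc=L-L.mean(0);Wc=W-W.mean(0);H=Lc.T@Wc;th=np.arctan2(H[0,1]-H[1,0],H[0,0]+H[1,1])
    R=np.array([[np.cos(th),-np.sin(th)],[np.sin(th),np.cos(th)]]);o=W.mean(0)-R@L.mean(0)
    print(name,W.round(4).tolist(),"origin",o.round(4),"yaw",th.round(4),"res",(W-(L@R.T+o)).round(4).tolist());return o,R,th
o,R,th=fit("stand",S,[(300,140),(620,180),(583,548),(250,505)],[(.075,.065),(.075,-.065),(-.075,-.065),(-.075,.065)],.05)
o,R,th=fit("case",C,[(115,582),(600,638),(628,325),(155,280)],[(-.075,.115),(-.075,-.115),(.075,-.115),(.075,.115)],.052)
rec=o+R@[-.025,0];hin=o+R@[.075,0];print("recess",rec,"hinge",hin)
print("xaxis",R[:,0])
def bar(a):return np.r_[hin+R@[-(.188*np.cos(a)-.012*np.sin(a)*1)*1,0],.052+.188*np.sin(a)+.012*np.cos(a)]
# lid dir from hinge at angle a: (-cos a, sin a); outer normal (sin a, cos a)
for cam,im in(("top","top0"),("side","side0")):
  pp=arm.camera_params(cam)
  for a in(1.75,1.8,1.85,1.9):
    d=-.188*np.cos(a)+.012*np.sin(a);b=np.r_[hin+R@[d,0],.052+.188*np.sin(a)+.012*np.cos(a)]
    e=[w2px(pp,b+np.r_[R@[0,s],0]).round(1).tolist() for s in(.039,-.039)]
    print(cam,a,b.round(4),e)
for n in("rod_mid","stand","case","lid","lid_bar","jar_a_mid"):
    print(n,[(d["score"],d["box"]) for d in arm.search_frame(n,"top")][:2])
E
python3 m.py
```

```text
tip [ 0.5157 -0.1251  0.0075]
rod50 [ 0.5128 -0.1741  0.0075]
rod@edge [ 0.5112 -0.2047  0.0075]
stand [[0.5724, -0.2111], [0.5552, -0.3387], [0.4095, -0.3195], [0.4282, -0.1882]] origin [ 0.4913 -0.2644] yaw -0.1415 res [[-0.0023, -0.0005], [-0.0012, 0.0006], [0.0016, -0.0013], [0.002, 0.0013]]
case [[0.4511, 0.305], [0.4229, 0.0743], [0.5709, 0.0608], [0.5954, 0.288]] origin [0.5101 0.182 ] yaw -0.1115 res [[0.0028, 0.0004], [0.0002, -0.0018], [-0.0009, 0.0014], [-0.002, -0.0]]
recess [0.48523947 0.18480305] hinge [0.58461887 0.17367944]
xaxis [ 0.99379401 -0.11123612]
top 1.75 [0.6297 0.1686 0.2349] [[156.0, 153.1], [193.4, 156.7]]
top 1.8 [0.6387 0.1676 0.2324] [[156.8, 149.1], [194.2, 152.6]]
top 1.85 [0.6476 0.1666 0.2294] [[157.7, 145.2], [194.9, 148.7]]
top 1.9 [0.6563 0.1657 0.226 ] [[158.7, 141.4], [195.7, 144.9]]
side 1.75 [0.6297 0.1686 0.2349] [[159.6, 187.8], [188.9, 177.9]]
side 1.8 [0.6387 0.1676 0.2324] [[156.9, 188.1], [186.1, 178.3]]
side 1.85 [0.6476 0.1666 0.2294] [[154.4, 188.6], [183.5, 178.9]]
side 1.9 [0.6563 0.1657 0.226 ] [[151.9, 189.4], [181.0, 179.6]]
rod_mid [(0.49, [312.7, 218.1, 345.3, 223.8])]
stand [(0.74, [343.9, 189.9, 405.4, 259.5])]
case [(0.74, [315.8, 218.7, 337.1, 223.8]), (0.66, [124.1, 145.7, 237.8, 259.0])]
lid [(0.71, [122.6, 144.9, 238.1, 195.5]), (0.43, [370.9, 233.9, 396.7, 255.5])]
lid_bar [(0.74, [123.8, 145.1, 235.9, 195.3])]
jar_a_mid [(0.94, [373.2, 233.9, 396.7, 257.0])]
```

```bash
python3 -m inch '[[[0.45,1,0,0,0,0.182],[0.45,1,0,0,0,0.182],[0.45,1,0,0,0,0.182],[0.45,1,0,0,0,0.182]]]' 60 20; python3 -m inch '[[[0.45,1,0,0,0,0.182],[0.45,1,0,0,0,0.182],[0.45,1,0,0,0,0.182],[0.45,1,0,0,0,0.182]]]'; python3 -m inch '[[[0.45,0.44,0,0,0,0],[0.45,0.44,-0.5,0,0,0],[0.45,0.44,-0.5,0,0,0],[0.45,0.44,-0.5,0,0,0]]]'
```

```text
t: 0.95
eef_pos: [0.3352, -0.4267, 0.4052]
ee_rot: [-3.141, 0.0, -2.194]
force: [0.2, -0.1, 0.4]
width: 0.0607
t: 1.45
eef_pos: [0.4252, -0.2267, 0.4052]
ee_rot: [-3.14, 0.0, -1.622]
force: [0.6, -0.2, -0.0]
width: 0.0602
t: 1.95
eef_pos: [0.5144, -0.1398, 0.301]
ee_rot: [3.135, -0.0, -1.626]
force: [-0.3, -1.2, -0.3]
width: 0.0599
```

```bash
python3 - <<'E'
from h import *
for n in("wrist",):
    p=arm.camera_params(n); im=arm.grab_frame(n); cv2.imwrite("pics/w1.png",im)
    print(arm.get_state()["eef_pos"],arm.get_state()["ee_rot"])
    for P in([.5157,-.1251,.0075],[.5128,-.1741,.0075],[.5112,-.2047,.0075]): print(w2px(p,P))
    for t in("rod_mid","jar_a_mid","stand"):print(t,[(d["score"],d["box"]) for d in arm.search_frame(t,n)])
E
```

```text
[ 0.51465345 -0.14056786  0.30326099] [ 3.13805851e+00 -6.63752266e-04 -1.62579901e+00]
[274.59024757 225.85964307]
[274.79010745 169.9936725 ]
[274.66771877 132.35609295]
rod_mid [(0.89, [264.3, 139.0, 280.9, 229.0])]
jar_a_mid [(0.91, [322.4, 0.0, 431.4, 49.0]), (0.57, [181.5, 3.1, 413.2, 151.9])]
stand [(0.59, [182.3, 3.9, 409.4, 149.5])]
```

View pics/w1.png

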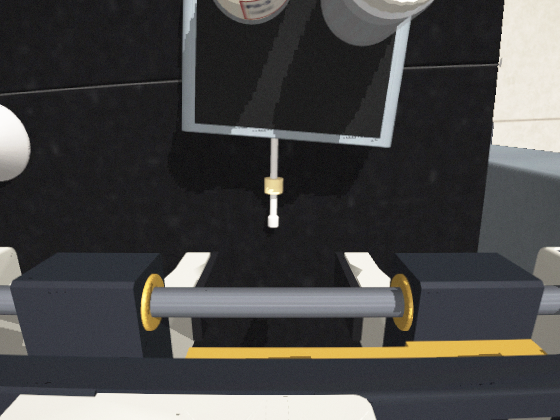

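```bash
python3 -m inch '[[[0,0,-0.3,0,0,0],[0,0,-0.5,0,0,0],[0,0,-0.58,0,0,0],[0,0,-0.615,0,0,0],[0,0,-0.615,0,0,0],[0,0,-0.615,0,0,0]]]'; python3 -m inch '[[[0,0,0,0,0,0],[0,0,0,0,0,0],[0,0,0,0,0,0],[0,0,0,0,0,0],[0,0,0,0,0,0],[0,0,0,0,0,0]]]' 5 25
```

```text
t: 2.9
eef_pos: [0.515, -0.1412, 0.183]
ee_rot: [-3.139, 0.0, -1.627]
force: [-0.3, -0.1, -0.5]
width: 0.0599
t: 3.65
eef_pos: [0.5146, -0.1411, 0.1816]
ee_rot: [3.142, 0.0, -1.627]
force: [-0.3, -0.1, 0.2]
width: 0.0123
```

```bash
python3 -m inch '[[[0.004,0.07,0,0,0,0],[0.01,0.17,0,0,0,0],[0.016,0.28,0,0,0,0],[0.022,0.39,0,0,0,0],[0.028,0.5,0,0,0,0],[0.034,0.61,0,0,0,0],[0.04,0.7,0,0,0,0],[0.041,0.73,0,0,0,0]]]';python3 -m inch '[[[0,0,0,0,0,0],[0,0,0,0,0,0]]]'; python3 - <<'E'
from h import *
cv2.imwrite("pics/t2.png",arm.grab_frame("top")); cv2.imwrite("pics/w2.png",arm.grab_frame("wrist")); im=arm.grab_frame("side"); cv2.imwrite("pics/s2.png",im)
E
```

```text
t: 4.65
eef_pos: [0.5228, 0.0061, 0.1816]
ee_rot: [-3.142, 0.0, -1.626]
force: [0.2, -0.9, -1.1]
width: 0.012
t: 4.9
eef_pos: [0.5227, 0.0045, 0.1816]
ee_rot: [3.142, 0.0, -1.628]
force: [0.7, 0.7, -1.4]
width: 0.0115
```

View pics/t2.png

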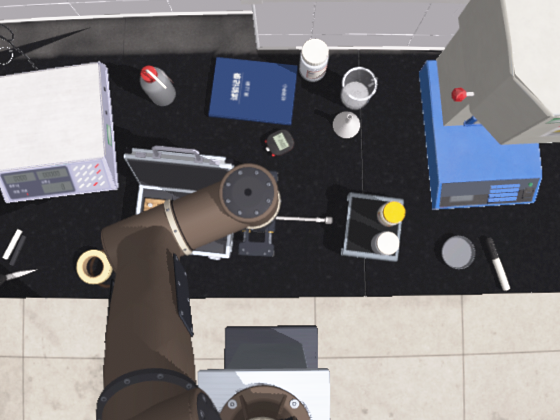

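View pics/w2.png

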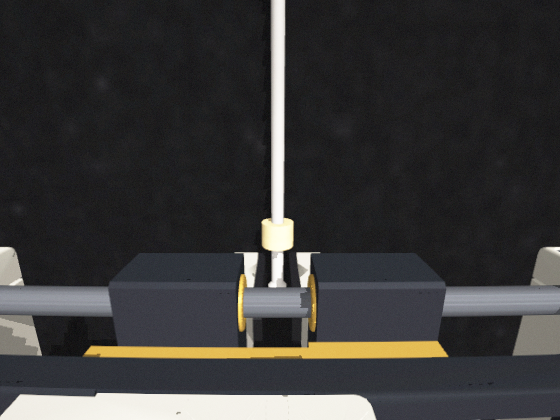

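View pics/s2.png

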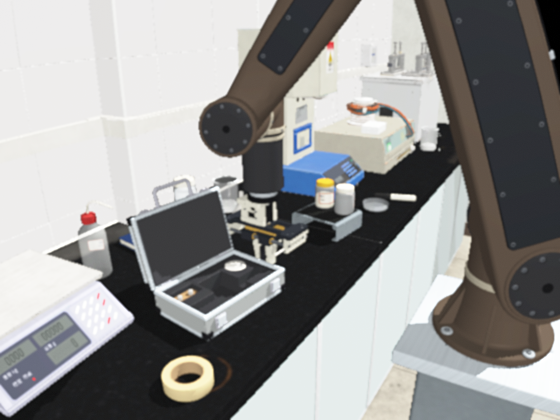

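```bash
python3 -m inch '[[[0,0,0,0,0,0],[0,0,0,0,0,0],[0,0,0,0,0,0],[0,0,0.1,0,0,0],[0,0,0.4,0,0,0],[0,0,0.6,0,0,0],[-0.02,-0.2,0.6,0,0,0],[-0.02,-0.2,0.6,0,0,0]]]' 50; python3 -m inch '[[[0,0,0,0,0,0],[0,0,0,0,0,0]]]'; python3 - <<'E'
from h import *
p=arm.camera_params("wrist");im=arm.grab_frame("wrist"); cv2.imwrite("pics/w3.png",im)
cv2.imwrite("pics/t3.png",arm.grab_frame("top"))
r=arm.regions_of("rod_mid","wrist");print([(d["score"],d["box"]) for d in r])
ys,xs=np.nonzero(r[0]["region"]);m=np.c_[xs,ys]
W=np.array([px2w(p,a,.010)[:2] for a in m]);c=W.mean(0);u,s,v=np.linalg.svd(W-c,full_matrices=False);d=v[0]*np.sign(v[0,1]);t=(W-c)@d
print("ends",c+d*t.min(),c+d*t.max(),"len",np.ptp(t),"yaw",-np.arctan2(d[0],d[1]))
p=arm.camera_params("top");r=arm.regions_of("rod_mid","top");print([(d["score"],d["box"]) for d in r])
E
```

```text
t: 6.05
eef_pos: [0.5182, -0.0365, 0.3023]
ee_rot: [-3.141, 0.001, -1.629]
force: [-0.5, -0.2, -0.5]
width: 0.0499
t: 6.3
eef_pos: [0.5189, -0.0347, 0.3014]
ee_rot: [3.141, -0.0, -1.627]
force: [0.2, 0.5, 0.0]
width: 0.0501
[(0.63, [266.4, 35.1, 285.9, 269.6])]
ends [ 0.51287322 -0.17108411] [0.52436195 0.02031631] len 0.19174491251890063 yaw -0.05995261325902504
[(0.62, [296.2, 221.9, 329.4, 223.5])]
```

View pics/w3.png

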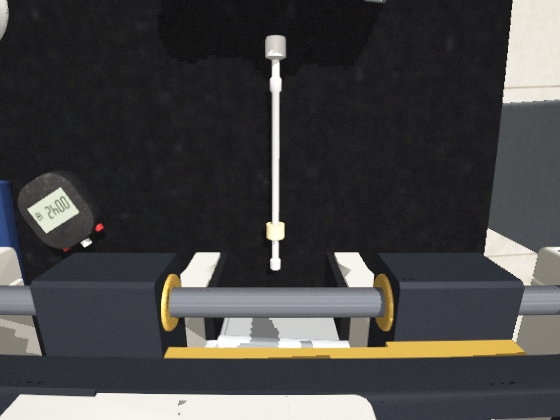

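View pics/t3.png

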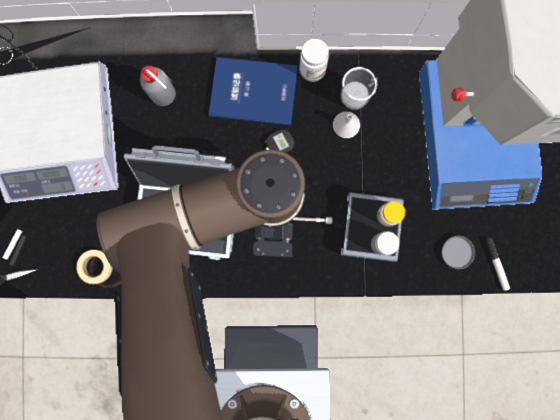

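```bash
python3 -m inch '[[[0,-0.204,0,0,0,0],[0,-0.204,-0.3,0,0,0],[0,-0.204,-0.5,0,0,0],[0,-0.204,-0.58,0,0,0],[0,-0.204,-0.6,0,0,0],[0,-0.204,-0.6,0,0,0]]]'; python3 -m inch '[[[0,0,0,0,0,0],[0,0,0,0,0,0],[0,0,0,0,0,0],[0,0,0,0,0,0],[0,0,0,0,0,0],[0,0,0,0,0,0]]]' 5 30;  python3 -m inch '[[[0,0,0.1,0,0,0],[0,0,0.3,0,0,0],[0,0,0.5,0,0,0],[0,0,0.7,0,0,0],[0,0,0.7,0,0,0],[0,0,0.7,0,0,0]]]'; python3 - <<'E'
from h import *
p=arm.camera_params("wrist");im=arm.grab_frame("wrist"); cv2.imwrite("pics/w4.png",im)
E
```

```text
t: 7.25
eef_pos: [0.5191, -0.0757, 0.1819]
ee_rot: [-3.141, -0.0, -1.627]
force: [0.9, 0.2, -0.2]
width: 0.0501
t: 8.0
eef_pos: [0.5187, -0.0759, 0.1818]
ee_rot: [3.141, -0.0, -1.627]
force: [-0.8, -0.0, 3.9]
width: 0.0112
t: 8.75
eef_pos: [0.5183, -0.0759, 0.321]
ee_rot: [3.141, 0.0, -1.628]
force: [-0.2, -0.4, -1.3]
width: 0.0115
```

View pics/w4.png

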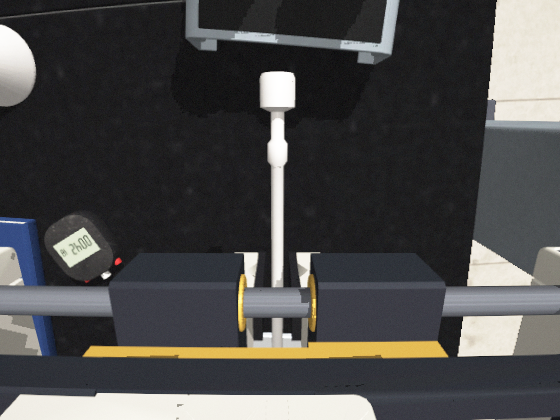

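```bash
python3 -m inch '[[[0,0,0.3,0,0,0],[-0.05,0.25,0.6,0,0,-0.005],[-0.1,0.5,0.6,0,0,-0.01],[-0.168,0.75,0.6,0,0,-0.0164],[-0.168,0.9,0.6,0,0,-0.0164],[-0.168,1,0.6,0,0,-0.0164]]]';  python3 -m inch '[[[0,0.25,0,0,0,0],[0,0.5,0,0,0,0],[0,0.7,0,0,0,0],[0,0.8,0,0,0,0],[0,0.8,0,0,0,0],[0,0.8,0,0,0,0]]]'; python3 - <<'E'
from h import *
p=arm.camera_params("wrist");im=arm.grab_frame("wrist"); cv2.imwrite("pics/w5.png",im)
np.save("w5.npy",p,allow_pickle=True)
print(arm.get_state()["eef_pos"],arm.get_state()["ee_rot"])
E
```

```text
t: 9.55
eef_pos: [0.4849, 0.1255, 0.4403]
ee_rot: [3.14, -0.001, -1.677]
force: [0.4, 0.3, -0.9]
width: 0.0117
t: 10.3
eef_pos: [0.4853, 0.2832, 0.4412]
ee_rot: [3.141, -0.001, -1.679]
force: [-0.3, 0.1, -1.7]
width: 0.0117
[0.48529742 0.28305635 0.44150038] [ 3.14127709e+00 -5.14025764e-04 -1.67973609e+00]
```

View pics/w5.png

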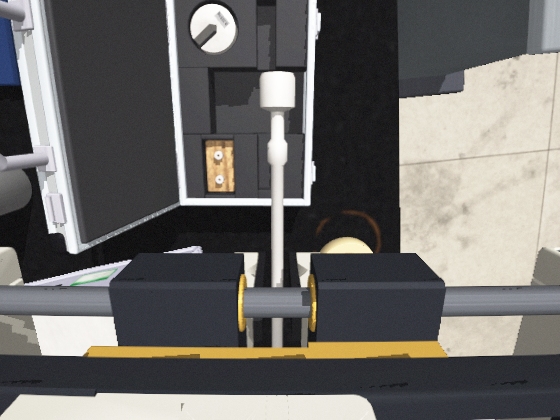

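```bash
cat > ov.py <<'E'
from h import *
import sys
p=np.load("w5.npy",allow_pickle=True).item()
im=cv2.imread("pics/w5.png")
ox,oy,th=map(float,sys.argv[1:4])
R=np.array([[np.cos(th),-np.sin(th)],[np.sin(th),np.cos(th)]]);o=np.array([ox,oy])
k=4;l,t,r,b=160,0,330,220
z=cv2.resize(im[t:b,l:r],None,fx=k,fy=k,interpolation=cv2.INTER_CUBIC)
z=cv2.convertScaleAbs(z,alpha=1.6,beta=20)
def poly(pts,zz,col):
    q=np.array([(w2px(p,np.r_[o+R@a,zz])-[l,t]+.5)*k-.5 for a in pts]).round().astype(int);cv2.polylines(z,[q],True,col,1)
rc=lambda x0,x1,y0,y1:[(x0,y0),(x0,y1),(x1,y1),(x1,y0)]
poly(rc(-.075,.075,-.115,.115),.052,(0,0,255))
poly(rc(-.035,-.015,-.099,.099),.044,(0,255,0))
poly(rc(-.035,-.015,-.099,.099),.024,(255,255,0))
poly(rc(-.07,.037,-.035,.035),.044,(255,0,255))
cv2.imwrite("pics/"+sys.argv[4],z[:600] if len(sys.argv)<6 else z[240:])
E
python3 ov.py .5101 .182 -.1115 ov1.png x;python3 ov.py .5101 .182 -.1115 ov1b.png
```

```text
(no output)
```

View pics/ov1.png

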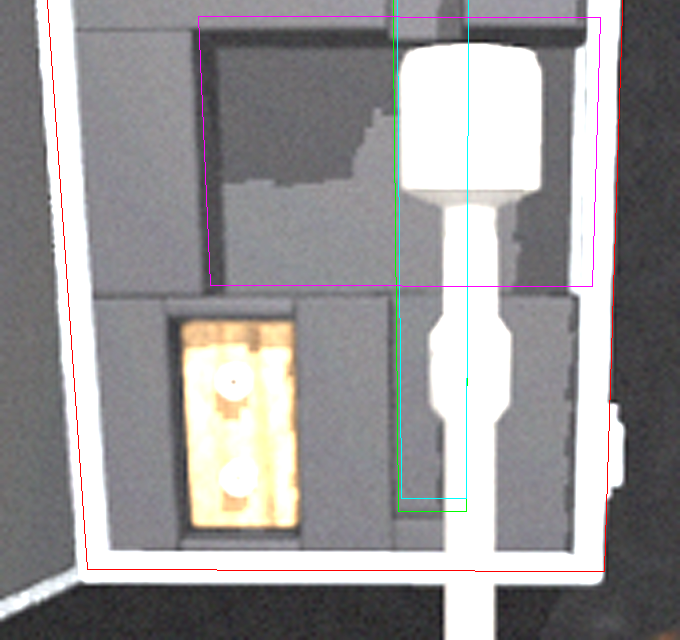

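View pics/ov1b.png

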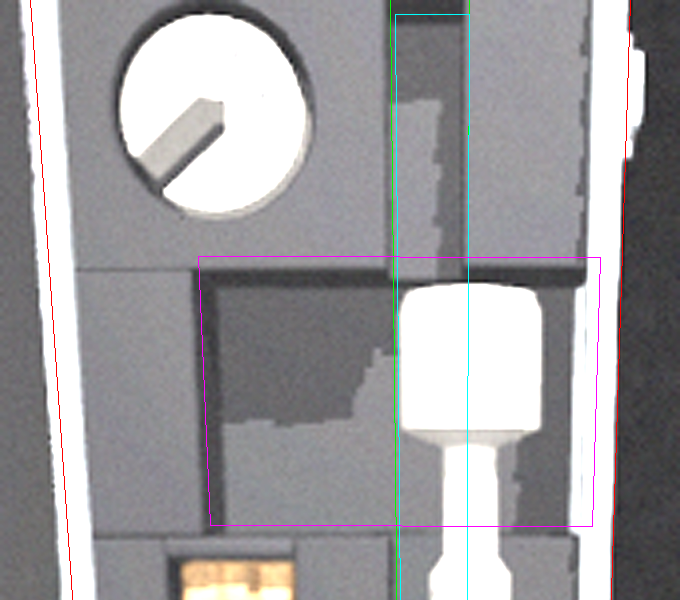

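```bash
python3 ov.py .5108 .1848 -.117 ov2.png x;python3 ov.py .5108 .1848 -.117 ov2b.png
```

```text
(no output)
```

View pics/ov2.png

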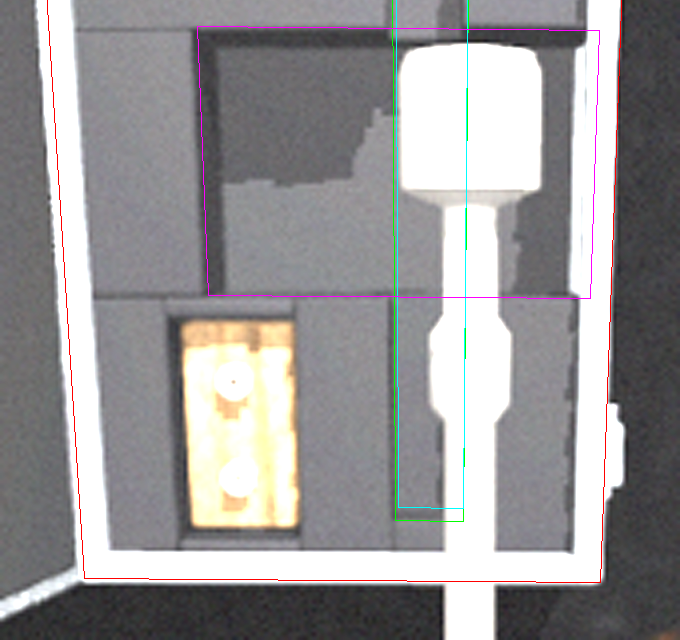

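View pics/ov2b.png

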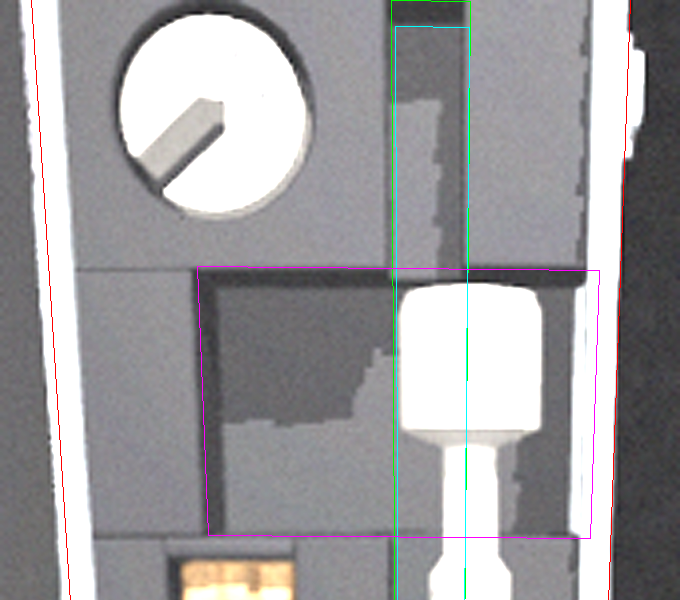

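```bash
python3 - <<'E'
from h import *
p=np.load("w5.npy",allow_pickle=True).item()
f=lambda x,y:np.array([(x+.5)/4-.5+160,(y+.5)/4-.5])
t=.4415
# centreline at rod-centre height approximated through silhouette edges
for n,a,z in[("head top-far",(470,282),t-.1743),("head mid",(470,350),t-.1743),("shaft",(470,480),t-.1743),("bulge",(470,600),t-.1743),("shaft low",(469,840),t-.1743)]:
  w=px2w(p,f(*a),z); print(n,w.round(4),(w-[.4853,.2832,0])[:2].round(4))
E
```

```text
head top-far [0.4752 0.1878 0.2672] [-0.0101 -0.0954]
head mid [0.4759 0.1948 0.2672] [-0.0094 -0.0884]
shaft [0.4774 0.2087 0.2672] [-0.0079 -0.0745]
bulge [0.4789 0.222  0.2672] [-0.0064 -0.0612]
shaft low [0.4821 0.2507 0.2672] [-0.0032 -0.0325]
```

```bash
python3 -m inch '[[[0.005,-0.2,0,0,0,0],[0.005,-0.4,-0.1,0,0,-0.001],[0.005,-0.476,-0.4,0,0,-0.001],[0.005,-0.476,-0.7,0,0,-0.001],[0.005,-0.476,-0.85,0,0,-0.001],[0.005,-0.476,-0.93,0,0,-0.001],[0.005,-0.476,-0.93,0,0,-0.001],[0.005,-0.476,-0.93,0,0,-0.001]]]'; python3 - <<'E'
from h import *
p=arm.camera_params("wrist");im=arm.grab_frame("wrist"); cv2.imwrite("pics/w6.png",im)
np.save("w6.npy",p,allow_pickle=True);print(arm.get_state()["eef_pos"])
im=arm.grab_frame("side"); zoom(im,(110,140,300,320),4,"s6.png")
E
```

```text
t: 11.35
eef_pos: [0.4865, 0.1886, 0.2567]
ee_rot: [-3.14, 0.001, -1.682]
force: [0.2, 0.6, -0.8]
width: 0.0115
[0.48656693 0.18881371 0.25684384]
```

View pics/w6.png

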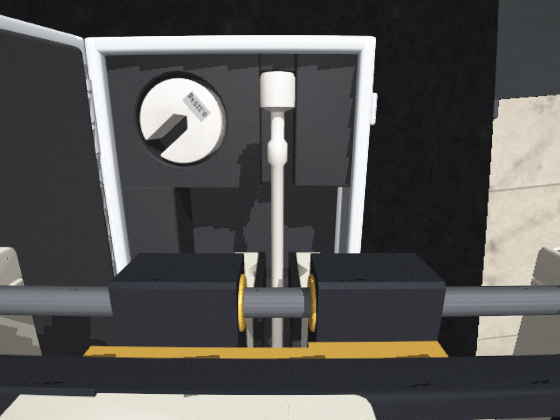

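View pics/s6.png

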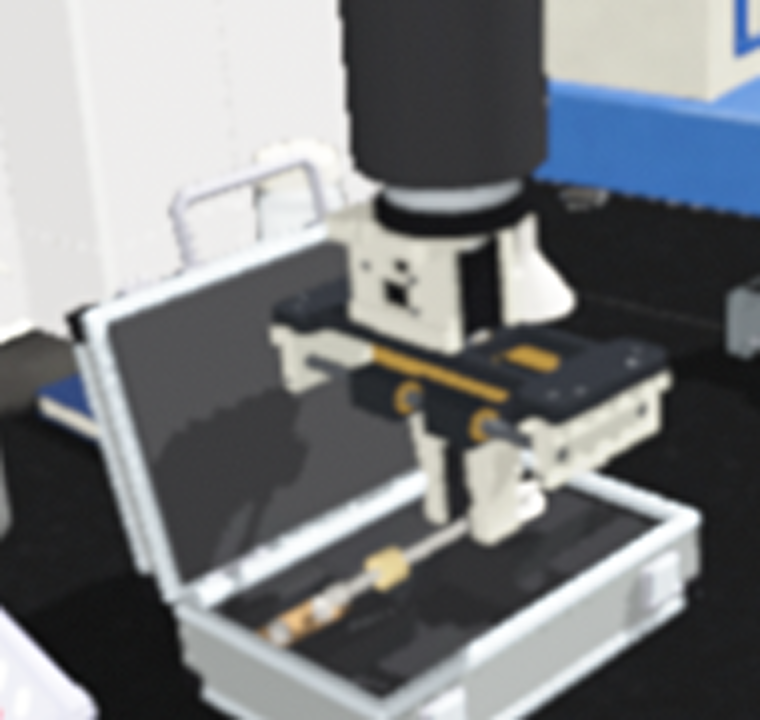

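```bash
python3 - <<'E'
from h import *
p=np.load("w6.npy",allow_pickle=True).item()
im=cv2.imread("pics/w6.png")
ox,oy,th=.5115,.1850,-.113
R=np.array([[np.cos(th),-np.sin(th)],[np.sin(th),np.cos(th)]]);o=np.array([ox,oy])
k=4;l,t,r,b=200,30,390,180
z=cv2.resize(im[t:b,l:r],None,fx=k,fy=k,interpolation=cv2.INTER_CUBIC);z=cv2.convertScaleAbs(z,alpha=1.6,beta=20)
def poly(pts,zz,col):
    q=np.array([(w2px(p,np.r_[o+R@a,zz])-[l,t]+.5)*k-.5 for a in pts]).round().astype(int);cv2.polylines(z,[q],True,col,1)
rc=lambda x0,x1,y0,y1:[(x0,y0),(x0,y1),(x1,y1),(x1,y0)]
poly(rc(-.075,.075,-.115,.115),.052,(0,0,255))
poly(rc(-.035,-.015,-.099,.099),.044,(0,255,0))
poly(rc(-.035,-.015,-.099,.099),.024,(255,255,0))
cv2.imwrite("pics/ov6.png",z)
E
```

```text
(no output)
```

View pics/ov6.png

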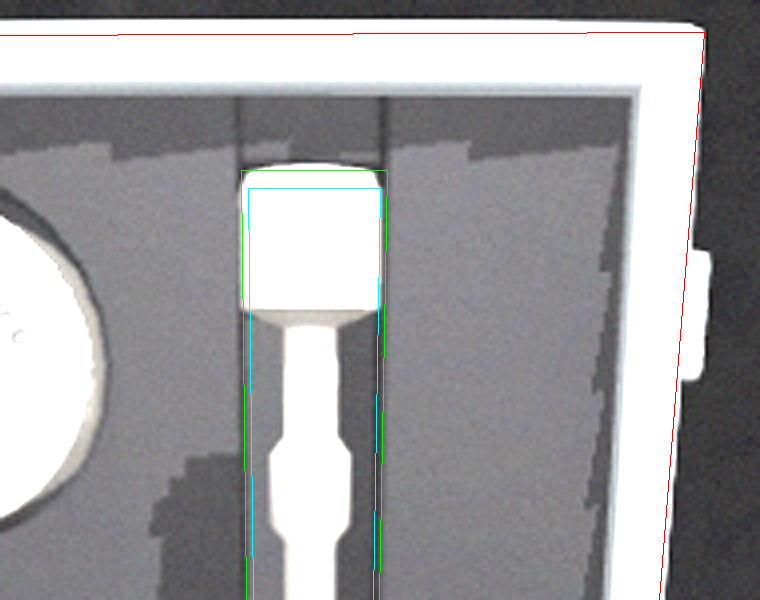

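```bash
python3 - <<'E'
from h import *
p=np.load("w6.npy",allow_pickle=True).item()
f=lambda x,y:np.array([(x+.5)/4-.5+200,(y+.5)/4-.5+30])
a=px2w(p,f(310,22),.052);b=px2w(p,f(310,166),.0825+.0075-.001);c=px2w(p,f(310,166),.0825)
print(a,b,c)
E
```

```text
[0.47421077 0.07275786 0.052     ] [0.47663496 0.09478559 0.089     ] [0.47654354 0.09393509 0.0825    ]
```

```bash
python3 -m inch '[[[0,-0.009,0,0,0,0],[0,-0.009,-0.06,0,0,0],[0,-0.009,-0.12,0,0,0],[0,-0.009,-0.18,0,0,0],[0,-0.009,-0.21,0,0,0],[0,-0.009,-0.22,0,0,0],[0,-0.009,-0.22,0,0,0]]]';python3 -m inch '[[[0,0,0,0,0,0],[0,0,0,0,0,0]]]'
```

```text
t: 12.32
eef_pos: [0.4862, 0.1872, 0.2116]
ee_rot: [3.142, -0.0, -1.682]
force: [1.0, 0.6, -1.2]
width: 0.0115
t: 12.58
eef_pos: [0.4863, 0.1872, 0.212]
ee_rot: [-3.141, 0.0, -1.682]
force: [-0.1, -0.1, -2.2]
width: 0.0117
```

```bash
python3 -m inch '[[[0,0,-0.01,0,0,0],[0,0,-0.02,0,0,0],[0,0,-0.026,0,0,0],[0,0,-0.026,0,0,0]]]';python3 - <<'E'
from h import *
im=arm.grab_frame("wrist"); cv2.imwrite("pics/w7.png",im)
E
```

```text
t: 13.08
eef_pos: [0.4861, 0.187, 0.2063]
ee_rot: [3.141, -0.0, -1.682]
force: [-0.6, 0.0, -0.6]
width: 0.0116
```

View pics/w7.png

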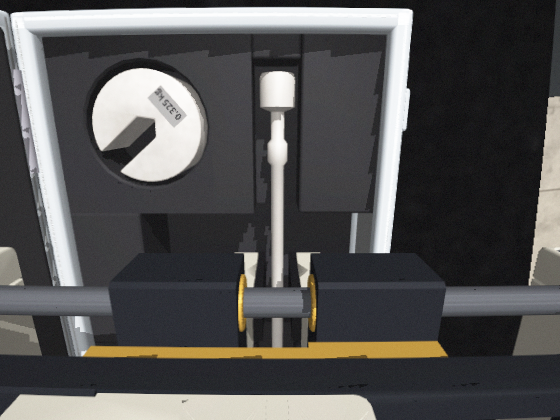

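```bash
python3 -m inch '[[[0,0,0,0,0,0],[0,0,0,0,0,0],[0,0,0,0,0,0],[0,0,0,0,0,0],[0,0,0.1,0,0,0],[0,0,0.3,0,0,0],[0,0,0.5,0,0,0],[0,0,0.5,0,0,0]]]' 28; python3 -m inch '[[[0,0.2,0.2,0,0,0],[0,0.4,0.5,0,0,0],[0,0.45,0.65,0,0,0],[0,0.45,0.65,0,0,0],[0,0.45,0.65,0,0,0]]]';python3 - <<'E'
from h import *
im=arm.grab_frame("wrist"); cv2.imwrite("pics/w8.png",im)
im=arm.grab_frame("side"); cv2.imwrite("pics/s8.png",im)
E
```

```text
t: 14.12
eef_pos: [0.487, 0.1877, 0.3098]
ee_rot: [-3.137, 0.004, -1.681]
force: [0.3, -0.4, -1.5]
width: 0.028
t: 14.75
eef_pos: [0.4858, 0.2769, 0.4351]
ee_rot: [3.14, -0.001, -1.682]
force: [0.9, -0.5, -0.8]
width: 0.0281
```

View pics/w8.png

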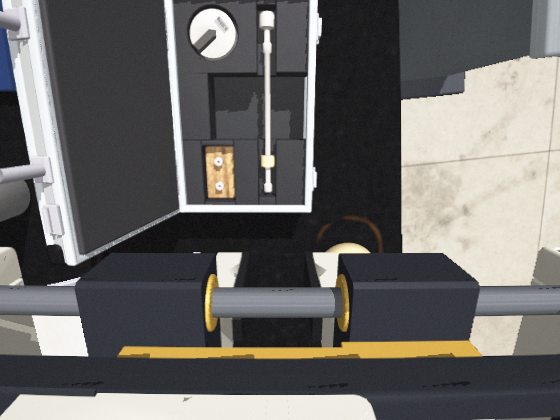

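View pics/s8.png

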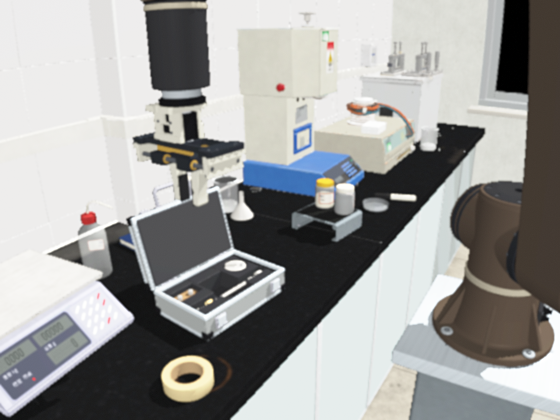

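```bash
python3 -m inch '[[[0,0,0.3,0,0,0],[0.2,-0.03,0.3,0,0,0],[0.5,-0.06,0.3,0,0,0],[0.775,-0.085,0.3,0,0,0],[0.775,-0.085,0.3,0,0,0],[0.775,-0.085,0.3,0,0,0],[0.775,-0.085,0.3,0,0,0]]]' 40 20;python3 - <<'E'
from h import *
p=arm.camera_params("wrist");im=arm.grab_frame("wrist"); cv2.imwrite("pics/w9.png",im);np.save("w9.npy",p,allow_pickle=True)
im=arm.grab_frame("top"); cv2.imwrite("pics/t9.png",im)
for a in(1.75,1.8,1.85,1.9):
    R=np.array([[np.cos(-.113),np.sin(.113)],[np.sin(-.113),np.cos(.113)]]);hin=np.array([.5857,.1745])
    d=-.188*np.cos(a)+.012*np.sin(a);b=np.r_[hin+R@[d,0],.052+.188*np.sin(a)+.012*np.cos(a)]
    print(a,b.round(4),[w2px(p,b+np.r_[R@[0,s],0]).round(1).tolist() for s in(.039,0,-.039)])
E
```

```text
t: 15.72
eef_pos: [0.6403, 0.26, 0.4968]
ee_rot: [-3.141, 0.0, -1.681]
force: [0.1, -1.0, -0.7]
width: 0.0402
1.75 [0.6307 0.1694 0.2349] [[276.8, 151.7], [277.0, 95.3], [277.2, 34.2]]
1.8 [0.6398 0.1684 0.2324] [[264.5, 151.3], [264.1, 95.5], [263.8, 35.1]]
1.85 [0.6486 0.1674 0.2294] [[252.6, 150.9], [251.8, 95.8], [250.9, 36.1]]
1.9 [0.6574 0.1664 0.226 ] [[241.3, 150.5], [240.0, 96.1], [238.6, 37.3]]
```

View pics/w9.png

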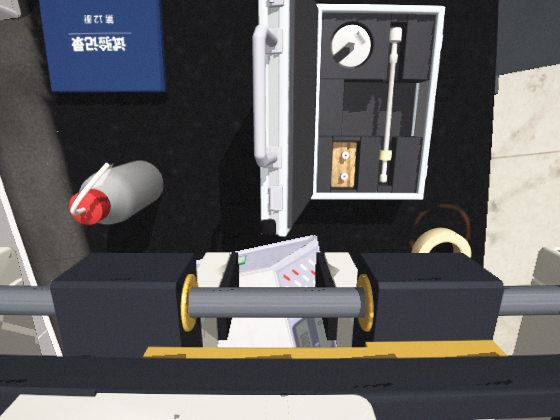

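View pics/t9.png

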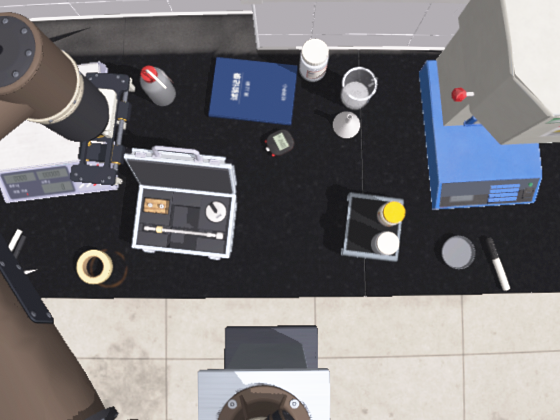

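```bash
python3 -m inch '[[[0,-0.2,0,0,0,0],[0,-0.4,0,0,0,0],[0,-0.46,0,0,0,0],[0,-0.46,-0.2,0,0,0],[0,-0.46,-0.4,0,0,0],[0,-0.46,-0.48,0,0,0],[0,-0.46,-0.5,0,0,0],[0,-0.46,-0.5,0,0,0]]]';python3 - <<'E'
from h import *
im=arm.grab_frame("wrist"); cv2.imwrite("pics/w10.png",im)
im=arm.grab_frame("side"); zoom(im,(100,60,300,240),4,"s10.png")
print(arm.get_state()["eef_pos"])
E
```

```text
t: 16.82
eef_pos: [0.6415, 0.1685, 0.3978]
ee_rot: [-3.14, 0.001, -1.681]
force: [0.5, -0.1, 0.9]
width: 0.0403
[0.64149785 0.16836986 0.39810858]
```

View pics/w10.png

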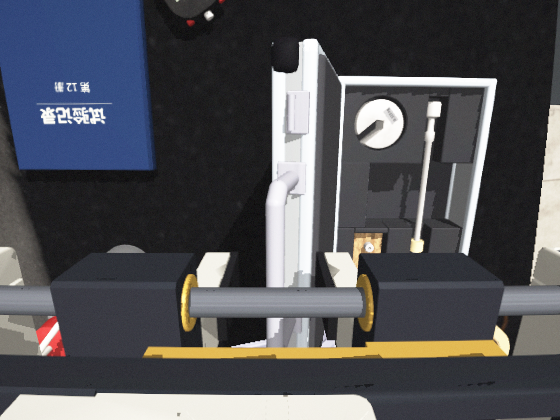

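View pics/s10.png

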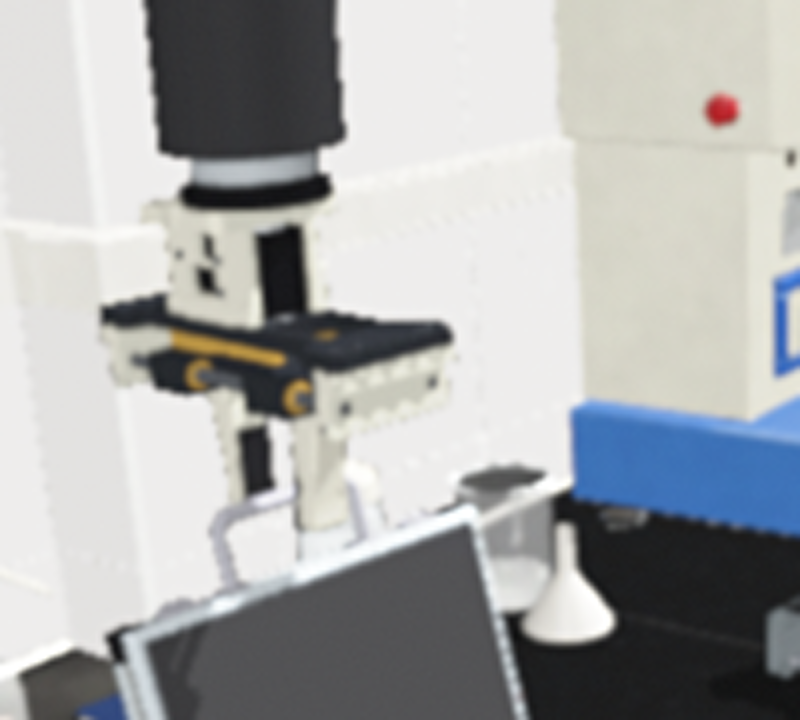

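```bash
python3 -m inch '[[[0,0,0,0,0,0],[0,0,0,0,0,0],[0,0,0,0,0,0],[0,0,0,0,0,0],[0,0,0,0,0,0]]]' 2 20;python3 - <<'E'
from h import *
s=arm.get_state();print(s["eef_pos"],s["force"],s["width"])
# arc plan: units of 200mm relative to start pose, with start angle a0
th=-.113;ux=np.array([np.cos(th),np.sin(th)])
P=lambda a:np.r_[(-.188*np.cos(a)+.012*np.sin(a))*ux,.188*np.sin(a)+.012*np.cos(a)]
a0=1.808
for a in np.arange(1.808,-.001,-.0904): print(round(a,3),((P(a)-P(a0))/.2).round(3))
E
```

```text
t: 17.55
eef_pos: [0.6413, 0.1681, 0.3967]
ee_rot: [-3.141, 0.0, -1.682]
force: [-0.4, 0.5, 1.0]
width: 0.0085
[0.6413132  0.16806673 0.39668786] [-0.39297651  0.45444849  1.03746616] 0.008516994849538693
1.808 [0. 0. 0.]
1.718 [-0.082  0.009  0.022]
1.627 [-0.165  0.019  0.036]
1.537 [-0.25   0.028  0.042]
1.446 [-0.334  0.038  0.041]
1.356 [-0.418  0.047  0.032]
1.266 [-0.501  0.057  0.015]
1.175 [-0.582  0.066 -0.009]
1.085 [-0.661  0.075 -0.04 ]
0.994 [-0.736  0.084 -0.079]
0.904 [-0.808  0.092 -0.124]
0.814 [-0.876  0.099 -0.175]
0.723 [-0.938  0.106 -0.233]
0.633 [-0.995  0.113 -0.295]
0.542 [-1.047  0.119 -0.363]
0.452 [-1.092  0.124 -0.435]
0.362 [-1.13   0.128 -0.511]
0.271 [-1.161  0.132 -0.59 ]
0.181 [-1.185  0.135 -0.672]
0.09 [-1.202  0.136 -0.755]
-0.0 [-1.211  0.137 -0.84 ]
```

```bash
python3 -m inch '[[[-0.041,0.005,0.012,0,0,0],[-0.082,0.009,0.022,0,0,0],[-0.124,0.014,0.03,0,0,0],[-0.165,0.019,0.036,0,0,0],[-0.208,0.024,0.04,0,0,0],[-0.25,0.028,0.042,0,0,0],[-0.292,0.033,0.042,0,0,0],[-0.334,0.038,0.041,0,0,0]]]'
```

```text
t: 18.55
eef_pos: [0.5738, 0.1758, 0.4046]
ee_rot: [3.141, 0.0, -1.682]
force: [1.5, -0.3, 0.8]
width: 0.0077
```

```bash
python3 - <<'E'
from h import *
im=arm.grab_frame("side"); zoom(im,(100,60,300,240),4,"s11.png")
im=arm.grab_frame("wrist"); cv2.imwrite("pics/w11.png",im)
s=arm.get_state();print(s["eef_pos"],s["force"],s["width"])
E
```

```text
[0.57337062 0.175832   0.40457906] [0.16929989 0.82387765 0.78930066] 0.008101416306737372
```

View pics/s11.png

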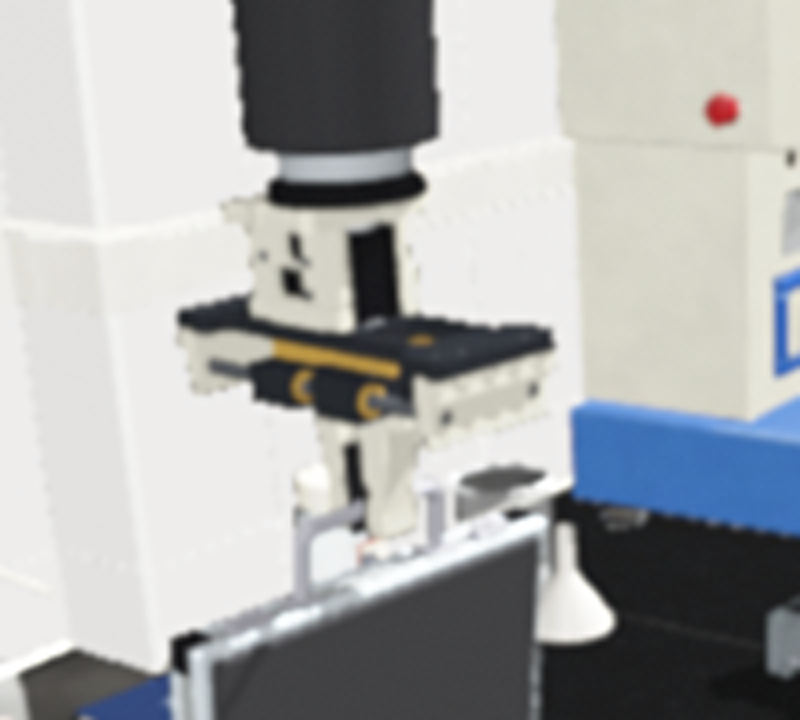

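View pics/w11.png

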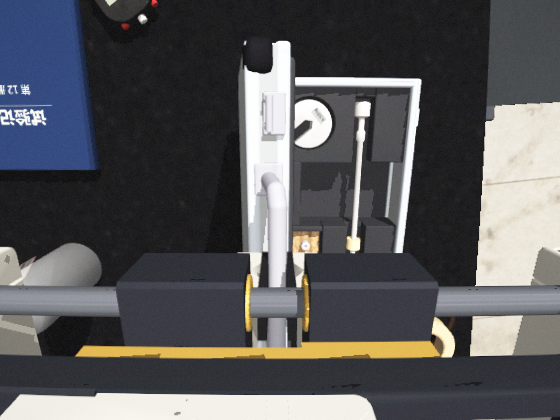

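```bash
python3 - <<'E'
import numpy as np
th=-.113;ux=np.array([np.cos(th),np.sin(th)])
P=lambda a:np.r_[(-.188*np.cos(a)+.012*np.sin(a))*ux,.188*np.sin(a)+.012*np.cos(a)]
for a0,a1 in((1.446,1.0),(1.0,.65),(.65,.35),(.35,.12),(.12,0)):
    print(a0,[((P(a)-P(a0))/.2).round(3).tolist() for a in np.linspace(a0,a1,9)[1:]])
E
```

```text
1.446 [[-0.052, 0.006, -0.005], [-0.104, 0.012, -0.012], [-0.155, 0.018, -0.023], [-0.205, 0.023, -0.036], [-0.255, 0.029, -0.052], [-0.304, 0.034, -0.071], [-0.351, 0.04, -0.093], [-0.397, 0.045, -0.117]]
1.0 [[-0.035, 0.004, -0.021], [-0.07, 0.008, -0.043], [-0.103, 0.012, -0.067], [-0.136, 0.015, -0.092], [-0.167, 0.019, -0.119], [-0.197, 0.022, -0.147], [-0.226, 0.026, -0.176], [-0.253, 0.029, -0.207]]
0.65 [[-0.022, 0.003, -0.027], [-0.044, 0.005, -0.055], [-0.064, 0.007, -0.084], [-0.084, 0.009, -0.113], [-0.102, 0.012, -0.144], [-0.119, 0.013, -0.174], [-0.135, 0.015, -0.206], [-0.149, 0.017, -0.238]]
0.35 [[-0.01, 0.001, -0.025], [-0.02, 0.002, -0.05], [-0.029, 0.003, -0.076], [-0.038, 0.004, -0.101], [-0.045, 0.005, -0.127], [-0.052, 0.006, -0.154], [-0.058, 0.007, -0.18], [-0.063, 0.007, -0.207]]
0.12 [[-0.002, 0.0, -0.014], [-0.005, 0.001, -0.028], [-0.007, 0.001, -0.042], [-0.009, 0.001, -0.056], [-0.01, 0.001, -0.07], [-0.012, 0.001, -0.084], [-0.013, 0.001, -0.098], [-0.014, 0.002, -0.112]]
```

```bash
python3 -m inch '[[[-0.052,0.006,-0.005,0,0,0],[-0.104,0.012,-0.012,0,0,0],[-0.155,0.018,-0.023,0,0,0],[-0.205,0.023,-0.036,0,0,0],[-0.255,0.029,-0.052,0,0,0],[-0.304,0.034,-0.071,0,0,0],[-0.351,0.04,-0.093,0,0,0],[-0.397,0.045,-0.117,0,0,0]]]' - 30; python3 -m inch '[[[-0.035,0.004,-0.021,0,0,0],[-0.07,0.008,-0.043,0,0,0],[-0.103,0.012,-0.067,0,0,0],[-0.136,0.015,-0.092,0,0,0],[-0.167,0.019,-0.119,0,0,0],[-0.197,0.022,-0.147,0,0,0],[-0.226,0.026,-0.176,0,0,0],[-0.253,0.029,-0.207,0,0,0]]]';python3 - <<'E'
from h import *
im=arm.grab_frame("side"); zoom(im,(100,100,300,280),4,"s12.png")
s=arm.get_state();print(s["eef_pos"],s["force"],s["width"])
E
```

```text
t: 19.65
eef_pos: [0.4944, 0.1849, 0.3809]
ee_rot: [-3.141, 0.0, -1.682]
force: [1.3, 3.5, 0.3]
width: 0.008
t: 20.65
eef_pos: [0.4441, 0.1906, 0.3395]
ee_rot: [-3.141, 0.0, -1.682]
force: [1.3, 4.1, -0.9]
width: 0.0076
[0.44348308 0.19055884 0.33874521] [ 2.23614485  6.16126446 -2.22201124] 0.007635596658781716
```

View pics/s12.png

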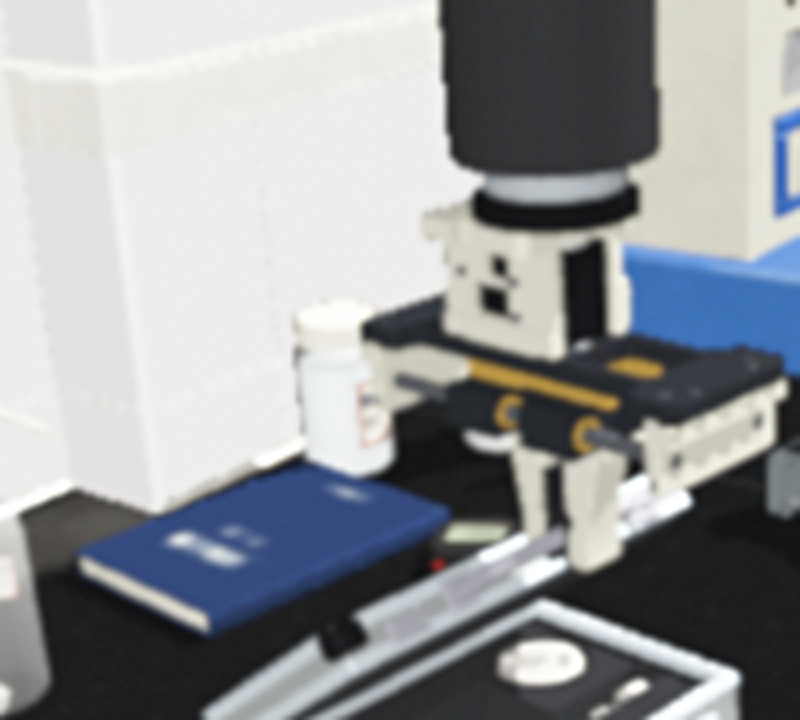

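```bash
python3 -m inch '[[[-0.022,0.004,-0.027,0,0,0],[-0.044,0.008,-0.055,0,0,0],[-0.064,0.01,-0.084,0,0,0],[-0.084,0.013,-0.113,0,0,0],[-0.102,0.016,-0.144,0,0,0],[-0.119,0.018,-0.174,0,0,0],[-0.135,0.02,-0.206,0,0,0],[-0.149,0.022,-0.238,0,0,0]]]'; python3 -m inch '[[[-0.01,0.001,-0.025,0,0,0],[-0.02,0.002,-0.05,0,0,0],[-0.029,0.003,-0.076,0,0,0],[-0.038,0.004,-0.101,0,0,0],[-0.045,0.005,-0.127,0,0,0],[-0.052,0.006,-0.154,0,0,0],[-0.058,0.007,-0.18,0,0,0],[-0.063,0.007,-0.207,0,0,0]]]';python3 - <<'E'
from h import *
im=arm.grab_frame("side"); zoom(im,(100,140,300,320),4,"s13.png")
s=arm.get_state();print(s["eef_pos"],s["force"],s["width"])
E
```

```text
t: 21.7
eef_pos: [0.4141, 0.1945, 0.2916]
ee_rot: [3.141, -0.001, -1.682]
force: [-0.1, -4.1, -0.0]
width: 0.008
t: 22.7
eef_pos: [0.4018, 0.1961, 0.2504]
ee_rot: [3.141, -0.001, -1.682]
force: [0.0, -4.0, 0.1]
width: 0.0075
[0.40169381 0.19604796 0.24990481] [ 0.80559256 -4.74738915 -2.32986479] 0.008032641402184505
```

View pics/s13.png

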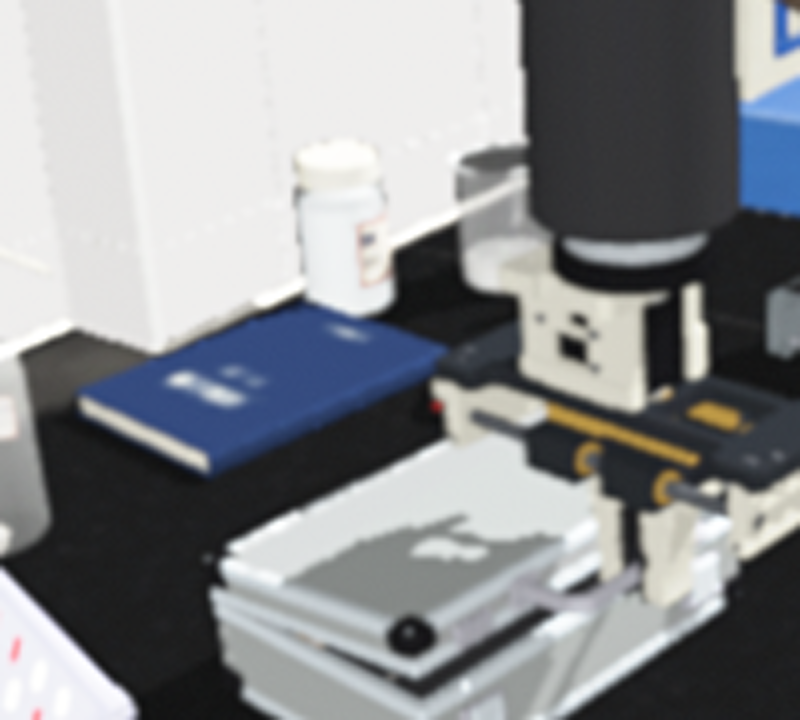

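```bash
python3 -m inch '[[[-0.002,-0.001,-0.014,0,0,0],[-0.005,-0.001,-0.028,0,0,0],[-0.007,-0.001,-0.042,0,0,0],[-0.009,-0.001,-0.056,0,0,0],[-0.01,-0.001,-0.07,0,0,0],[-0.012,-0.001,-0.084,0,0,0],[-0.013,-0.001,-0.092,0,0,0],[-0.014,-0.001,-0.1,0,0,0]]]';python3 -m inch '[[[0,0,0,0,0,0],[0,0,0,0,0,0]]]'; python3 - <<'E'
from h import *
im=arm.grab_frame("side"); zoom(im,(100,160,300,340),4,"s14.png")
E
```

```text
t: 23.75
eef_pos: [0.3993, 0.1962, 0.2308]
ee_rot: [-3.141, 0.0, -1.682]
force: [-1.4, -2.6, 0.3]
width: 0.008
t: 24.0
eef_pos: [0.3993, 0.1962, 0.2309]
ee_rot: [-3.141, 0.0, -1.682]
force: [-0.8, -1.4, -0.8]
width: 0.0078
```

View pics/s14.png

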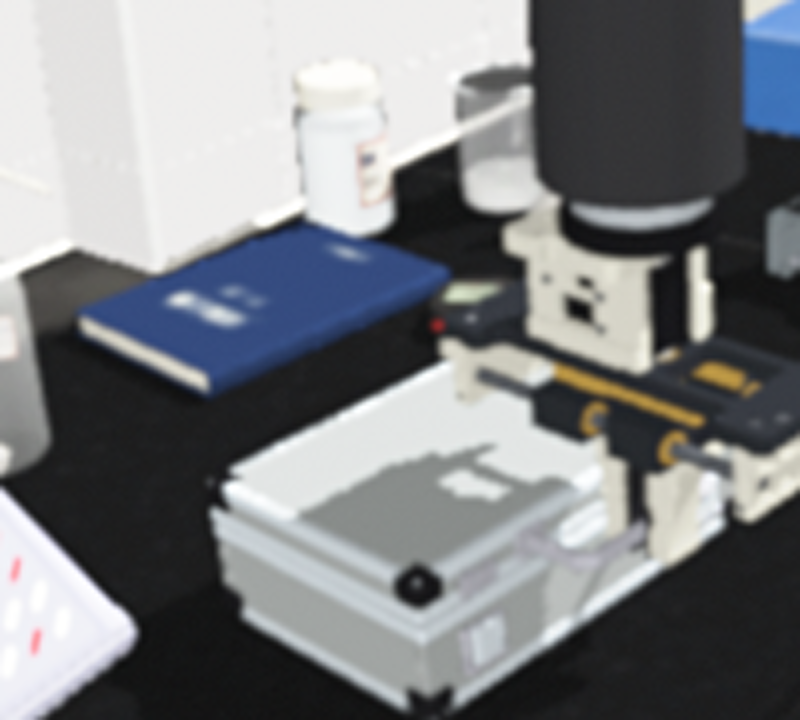

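```bash
python3 -m inch '[[[0,0,-0.003,0,0,0],[0,0,-0.006,0,0,0],[0,0,-0.01,0,0,0],[0,0,-0.01,0,0,0]]]';python3 -m inch '[[[0,0,-0.003,0,0,0],[0,0,-0.006,0,0,0],[0,0,-0.01,0,0,0],[0,0,-0.01,0,0,0]]]'
```

```text
t: 24.55
eef_pos: [0.3992, 0.1962, 0.2288]
ee_rot: [-3.142, 0.0, -1.682]
force: [-1.3, -1.4, -0.4]
width: 0.0079
t: 25.05
eef_pos: [0.3992, 0.1962, 0.2282]
ee_rot: [-3.141, 0.0, -1.681]
force: [-10.1, -2.4, 22.4]
width: 0.0077
```

```bash
python3 -m inch '[[[0,0,0,0,0,0],[0,0,0,0,0,0],[0,0,0,0,0,0],[0,0,0,0,0,0]]]' 22 20; python3 - <<'E'
from h import *
im=arm.grab_frame("wrist"); cv2.imwrite("pics/w15.png",im)
E
```

```text
t: 25.55
eef_pos: [0.3992, 0.1961, 0.2267]
ee_rot: [3.142, -0.0, -1.682]
force: [0.0, 0.2, 0.4]
width: 0.0219
```

View pics/w15.png

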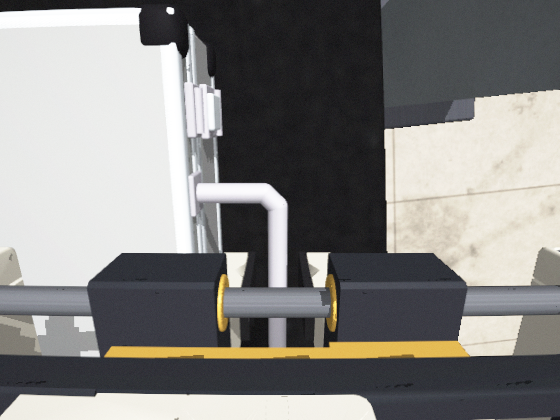

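```bash
python3 -m inch '[[[0,0,0.05,0,0,0],[0,0,0.15,0,0,0],[0,0,0.35,0,0,0],[0,0,0.6,0,0,0],[0,0,0.8,0,0,0],[0,0,0.9,0,0,0],[0,0,0.9,0,0,0]]]'; python3 -m inch '[[[0.05,-0.3,0,0,0,0],[0.05,-0.6,0,0,0,0],[0.05,-0.9,0,0,0,0],[0.05,-0.9,0,0,0,0],[0.05,-0.9,0,0,0,0]]]'; python3 - <<'E'
from h import *
im=arm.grab_frame("side"); cv2.imwrite("pics/s16.png",im); zoom(im,(110,160,300,340),4,"s16z.png")
cv2.imwrite("pics/t16.png",arm.grab_frame("top"))
E
```

```text
t: 26.48
eef_pos: [0.3993, 0.1961, 0.4091]
ee_rot: [-3.139, 0.003, -1.682]
force: [0.2, -0.1, -0.5]
width: 0.0222
t: 27.1
eef_pos: [0.409, 0.0158, 0.4065]
ee_rot: [3.141, -0.0, -1.683]
force: [0.4, 0.6, 0.3]
width: 0.0219
```

View pics/s16.png

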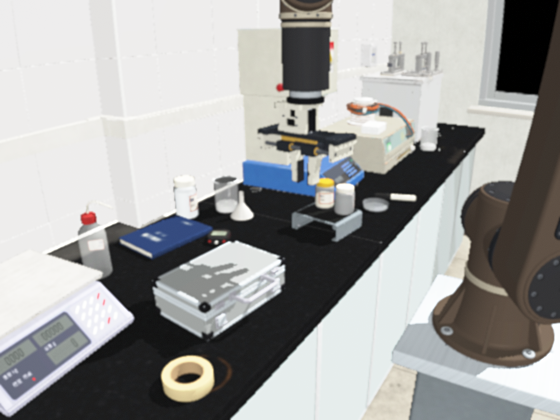

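View pics/s16z.png

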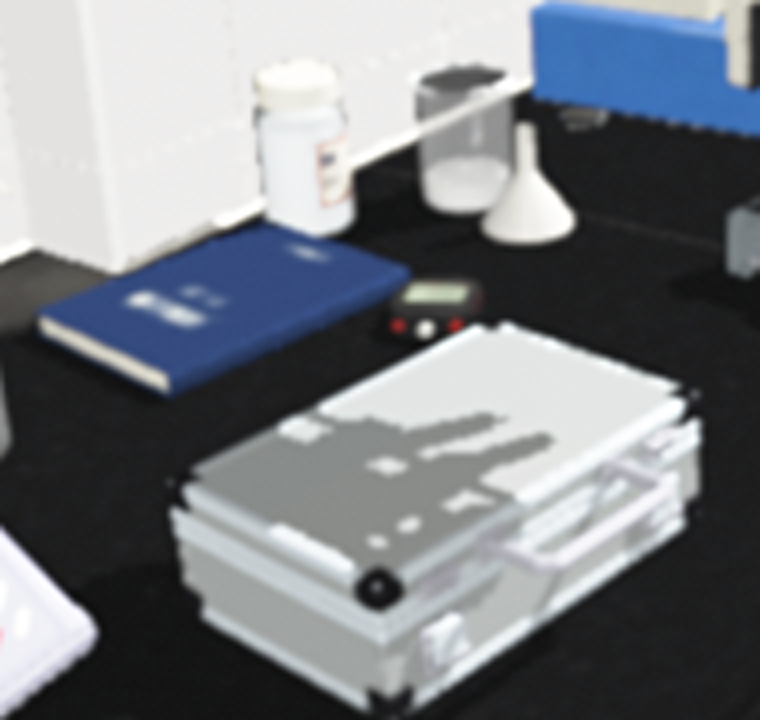

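View pics/t16.png

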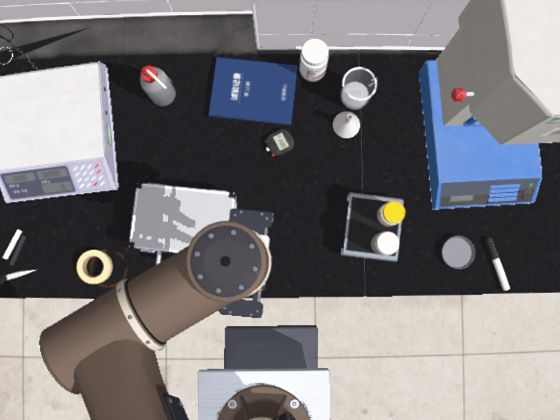

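Side view: the case is shut with no gap, and the arm is clear of it. Both jars stand in their places at top-view pixels (393,212) and (386,243).

```bash
python3 -c "
from station import arm
print(arm.job_done())"
```

```text
the job is handed in; nothing more can be done
None
```

The rod is in the case's recess with the lid shut, and I handed the job in at about 27 s of the 67 s allowed.

- **Drawing out:** I gripped the rod by its end, pulled it clear of the stand, laid it on the open worktop and let go. The last pictures show both jars upright in their places.
- **Placing:** I took the rod again at its middle and lowered it into the recess. A picture after letting go showed it lying flat, clear of both ends.
- **Lid:** I brought the lid down slowly by its bar, holding it the whole way. At the very end it met the rim with about 22 N at the wrist. After I let go and moved off, the side view showed it shut with no gap and the arm touching nothing.

**Checks that disagreed:** the wrist and top cameras put the case 2 to 3 mm apart along its length. I corrected the rod's position by about 2 mm before the final lowering, and it went in without pushing on anything. The gripper read about 8 mm on the 9 mm bar, but the lid followed it throughout. I could not check the rod again once the lid was shut.

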